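Set the telescopic rack leg to its mark and close the cam lever

TASK

On the cellar bench, free the telescopic rack leg by turning the clamp knob anticlockwise as far as it goes, draw the sliding leg out by its cross foot until the foot is level with the arrow-headed length marker, and, while holding the leg there, sweep the cam lever fully closed (in line with the leg). Finish while still holding the leg at the mark with the lever closed: a spring pulls the leg back in, so do not let go at the end; close the lever only with the leg at the mark, and leave the bottles, the glass, the jar and the loose cork where they are.

Things in the scene. Friction and masses are not known exactly. Their poses are not given: they have to be found in the camera images.
- jig: Fixed jig, long axis along its y. Origin: on the bench, straight below the lever's pivot. +y: the way the leg is drawn out; +x: the marker's side, away from the robot; z up. A steel collar 62 x 36 mm, 82 mm high, surrounds the origin; a bridge, top 78 mm high, at y = -100 mm carries the knob. Beyond y = 20 mm only leg, lever and marker rise over 25 mm.
- leg: Sliding steel leg along jig y, top 51 mm above the bench, with a T cross foot. Origin: centre of the foot's bar, 80 mm above the bench; axes as the jig's. The bar is 230 mm long (x), 14 mm wide (y), 14 mm high, on a 26 mm post under its middle. Origin at jig y = 65 mm when in (start); slides 68 mm to +y. A spring pulls it in, 2.4 to 4.4 N: grip it with 8 N or more. Locked by the knob after 2 mm.
- marker: Length marker: fixed aluminium post on a 12 mm strip, with a level arrow on top (84 mm above the bench) pointing to the +x end of the cross foot. Origin: under its foot, 12 mm above the bench, at jig x = 142 mm, jig y = 90 to 115 mm; axes as the jig's. The leg is at its length when its origin (the foot's centre line) has the same jig y as the marker's origin.
- clamp_knob (a joint): Angle of the clamp knob, rad: 0 locked, grows anticlockwise seen from above to its stop at 1.35; the leg is free above about 0.9. Vertical axis at jig x = 0, y = -100 mm; stays where it is left (friction 0.06 N m).
- knob_grip (a point): On the knob's axis at the height to grip, 104 mm above the bench. The black knob's grip bar is 14 mm wide, 46 mm long, top 114 mm above the bench, on a disc of 40 mm diameter whose top is 86 mm high; at angle 0 the bar lies along jig y, and it turns with the joint.
- cam_lever (a joint): Angle of the cam lever, rad: 0 open, 0.5 fully closed (its stop). Vertical axis over the jig's origin; at 0 it points 0.5 rad from jig +y towards -x (the robot's side), at 0.5 along jig +y, straight above the leg. Stiff (0.18 N m), stays where it is left.
- lever_tip (a point): Centre of the lever's round tip (16 mm diameter), 124 mm from its pivot, 97 mm above the bench. The flat aluminium lever is 12 mm wide, 92 to 102 mm above the bench: it passes 5 mm over the foot's bar, so fingers that straddle the bar outside the lever (further to -x) push it closed as they slide along the bar towards its middle.
- bottle_a: Bystander: standing wine bottle, 75 mm diameter, 298 mm tall; origin under its base.
- bottle_b: Bystander: standing wine bottle like the other; origin under its base.
- wax_jar: Bystander: jar, 70 mm diameter, 80 mm tall; origin under its base.
- glass_cup: Bystander: tasting glass, 72 mm diameter, 85 mm tall; origin under its base.
- cork: Bystander: loose cork standing on the bench beside the jig, 24 mm diameter, 45 mm tall; origin under its base.

How it is judged:
By the outcome, as a careful person would: the job done as asked, in the order asked, and still so for the second after the job is handed in, while the arm keeps its last pose, push and grip.
It also fails if it takes over 58 s, if anything falls off the work surface, if the arm or the gripper's body presses on something with over 40 N, if the wrist force passes 120 N, or if a joint passes its speed limit or range.

ROBOT

A 7-joint arm with a two-finger parallel gripper is mounted at the origin on the work surface. World frame = base frame: x ahead of the robot, y to its left, z up, the work surface at z = 0. Lengths are in m, angles in rad, forces in N, time in s.
With the tool pointing down it reaches from about 0.425 to 0.925 m from the base axis. Payload 6.8 kg.
Tool frame: the origin (TCP) lies at the very end of the fingers, on their centre line; the grasp point (between the pads) lies 19 mm behind it; z points along the fingers, y is the line along which they close (so a half turn about z gives the same grasp; the last joint's range is limited). The gripper opens to 85 mm and grips with 20 to 120 N. Pads are 22 mm wide; open, the fingers measure 114 mm over their backs; the gripper's body (76 mm by 85 mm) begins 54 mm behind the grasp point. The pads swing forward as they close: fully open they stand 13 mm farther back than shut.
Start: joints at [-1.328, 0.477, 0.022, 1.555, -0.011, 1.109, -0.083], TCP at [0.232, 0.634, 0.231] pointing down, gripper open.
Joint ranges: [-2.96, 2.96], [-0.34, 2.1], [-1.41, 1.46], [0.24, 2.44], [-1.37, 4.51], [0.17, 1.92], [-2.96, 2.96]. Speed limits (rad/s): [2.39, 2.39, 3.14, 3.14, 3.14, 3.14, 3.14].

INTERFACE

Orientations are given as a unit quaternion [w, x, y, z].
In Python, from station import bot gives the robot as it stands.
- The arm moves only by the tool jog_arm, never from a script. Its argument "motion" is a list of rows, each a list of 7 numbers: the turn, a rotation vector about the tool's x, y, z in rad, then the shift along the tool's x, y, z in mm, then the finger opening in mm, from 0 to 85.4. A call has 1 to 10 rows; each row is the pose to reach, as a shift and turn from the pose commanded when the call began, along the tool's axes at that moment; what a row does not reach only later rows make up. A row lasts 1/8 s, in which the tool goes at most 62.5 mm and 10.7 degrees, less where a joint would pass 70% of its speed; a pose out of reach is approached as far as the arm can. A call with a gripper value outside its range is refused whole. The fingers move at their own pace and stop on an object; "grip_force" is the grip in N (left out, the last holds). Time passes only in rows, so rows that repeat a pose let the fingers close. It gives the time, the measured TCP pose, the force, the opening and the grip force at its end, in the units of the state.
- bot.get_obs(): the state, without advancing time (a new reading comes with each control period).
- bot.read_camera(name): name is "scene" or "top"; returns a dict with "pixels" (480x640x3 uint8, red, green, blue), "camera_matrix" (3x3 intrinsics, pixels), "distortion" ([k1, k2, p1, p2, k3] as OpenCV has them; the pictures are not rectified), "T" (4x4, takes a point from camera to world coordinates). Camera axes: x right, y down, z forward; pixel columns grow to the right and rows downward; lengths in m; the calibration is good to about 2 mm. A picture is of the moment at which its call begins. There is no depth.
- bot.hand_in(): hands the job in; it is judged then, once.
Trained networks look in a picture, given as the dict that the camera call returned (one of the last four; its "shot" number tells which), for a name from the list of things; names that differ only in an ending like _2 or _b are one class to them, and where a whole thing is asked for, a point or a joint stands for the part that bears it (a point fixed in the world has none). Each returns a list of dicts, best first, with "score" (0 to 1); they miss things now and then, are a little off and sometimes report something else, mostly with a low value. They report only what shows in the picture. A call takes as long as a camera call.
- bot.spot_in(thing, picture): "xy" ([column, row] in pixels, amid what is visible of it).
- bot.tip_of(thing, picture): "xy" ([column, row] in pixels: a listed point, or the origin of a listed thing).
The state is a dict: "t": time; "q": joint angles; "joint_vel": joint speeds; "joint_torque": joint torques, N m; "eef_pos": TCP position; "tool_rot": TCP orientation; "contact_force": force on the tool from outside, world axes, zero at the start; "torque": the same for the moment, N m; "gripper_width": opening from 0.0 (shut) to 1.0 (fully open); "grasp_force": force on a finger pad.
Only numpy, scipy, OpenCV 4.12 (cv2) and the standard library are available. Lean on these libraries where they do the work, as an engineer would, in place of code of your own. Each camera call takes 0.05 s, during which the arm holds its last target. There are 200 camera calls.

## Working session

There is one attempt and no reset: what is moved stays moved. The work goes in short steps, Python scripts to look and compute and a tool call to move; the robot and the scene stay as the last step left them, time stands still between calls to the robot, and variables do not carry over. Pictures are saved under pics/ and viewed, at most 10 in all, crops included, and the job is handed in when it is done.

Besides the shell and the picture viewer there is one more tool, called after "Call:" in YAML: its name, and indented under it one key for each argument. jog_arm: Moves the arm, as the interface text tells. Its arguments: {"type":"object","properties":{"motion":{"type":"array"},"grip_force":{"type":"number"}},"required":["motion"]}

```bash
mkdir -p pics
cat > h.py <<'E'
import numpy as np, cv2
from scipy.spatial.transform import Rotation as R
from station import bot
def on_plane(pic, px, z):
    p=cv2.undistortPoints(np.array([[px]],float),np.array(pic["camera_matrix"]),np.array(pic["distortion"]))[0,0]
    T=np.array(pic["T"]); d=T[:3,:3]@[p[0],p[1],1]; o=T[:3,3]
    return o+d*(z-o[2])/d[2]
def project(pic, P):
    T=np.linalg.inv(np.array(pic["T"])); rv=cv2.Rodrigues(T[:3,:3])[0]
    return cv2.projectPoints(np.array(P,float).reshape(-1,3),rv,T[:3,3],np.array(pic["camera_matrix"]),np.array(pic["distortion"]))[0][:,0]
def save(pic,name): cv2.imwrite("pics/"+name,cv2.cvtColor(pic["pixels"],cv2.COLOR_RGB2BGR))
E
python3 - <<'E'
from h import *
H=dict(jig=0,leg=.08,marker=.012,knob_grip=.104,lever_tip=.097,cork=0,bottle_a=0,wax_jar=0,glass_cup=0)
o=bot.get_obs(); print({k:np.round(v,3) for k,v in o.items()})
for c in ("top","scene"):
    p=bot.read_camera(c); save(p,c+"0.png"); print(c,np.round(p["T"],3)[:3,3])
    for n,z in H.items():
        for r in bot.tip_of(n,p)[:2]: print(n,round(r["score"],2),np.round(r["xy"]),np.round(on_plane(p,r["xy"],z),4))
E
```

```text
{'t': np.float64(0.0), 'q': array([-1.328,  0.478,  0.022,  1.556, -0.011,  1.109, -0.083]), 'joint_vel': array([-0.   , -0.001, -0.   , -0.   ,  0.001,  0.002, -0.001]), 'joint_torque': array([-1.0000e-03, -5.9645e+01,  1.6080e+00, -2.8119e+01,  1.2000e-02,
        1.0000e-02, -0.0000e+00]), 'eef_pos': array([0.232, 0.633, 0.23 ]), 'tool_rot': array([-0.   ,  0.174,  0.985, -0.001]), 'contact_force': array([-0.064,  0.172, -0.679]), 'torque': array([-0.033,  0.007, -0.031]), 'grasp_force': np.float64(0.0), 'gripper_width': np.float64(0.998)}
top [0.33  0.012 1.356]
jig 0.92 [299. 234.] [0.5784 0.0512 0.    ]
leg 0.86 [272. 222.] [0.5904 0.1072 0.08  ]
marker 0.63 [274. 167.] [0.7352 0.1074 0.012 ]
knob_grip 0.78 [344. 240.] [ 0.5437 -0.0466  0.104 ]
lever_tip 0.71 [248. 246.] [0.5348 0.1577 0.097 ]
cork 0.53 [311. 276.] [0.4792 0.0263 0.    ]
bottle_a 0.98 [150. 238.] [0.5729 0.3936 0.    ]
bottle_a 0.96 [144. 294.] [0.4464 0.4029 0.    ]
wax_jar 0.56 [503. 291.] [ 0.4386 -0.4105  0.    ]
glass_cup 0.85 [489. 220.] [ 0.6036 -0.3898  0.    ]
scene [ 0.872 -0.499  0.892]
jig 0.59 [333. 247.] [0.5746 0.0375 0.    ]
leg 0.55 [351. 208.] [0.5856 0.0998 0.08  ]
leg 0.17 [302. 249.] [ 0.546  -0.0462  0.08  ]
marker 0.63 [407. 247.] [0.7276 0.1102 0.012 ]
knob_grip 0.96 [300. 248.] [ 0.5513 -0.0588  0.104 ]
knob_grip 0.71 [351. 208.] [0.5944 0.0829 0.104 ]
lever_tip 0.73 [347. 176.] [0.5402 0.1673 0.097 ]
cork 0.59 [297. 235.] [0.4839 0.0274 0.    ]
bottle_a 0.8 [358. 136.] [0.455  0.3987 0.    ]
bottle_a 0.56 [396. 153.] [0.5754 0.387  0.    ]
wax_jar 0.74 [396. 154.] [0.5795 0.3831 0.    ]
wax_jar 0.68 [162. 390.] [ 0.4451 -0.4099  0.    ]
glass_cup 0.77 [235. 426.] [ 0.6074 -0.3967  0.    ]
```

```bash
python3 -c "
import cv2
a=cv2.imread('pics/top0.png')[140:310,220:400]; cv2.imwrite('pics/topc.png',cv2.resize(a,None,fx=3.5,fy=3.5,interpolation=2)[:600])
b=cv2.imread('pics/scene0.png')[130:310,240:460]; cv2.imwrite('pics/scenec.png',cv2.resize(b,None,fx=3.3,fy=3.3,interpolation=2))"
```

```text
(no output)
```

View pics/topc.png

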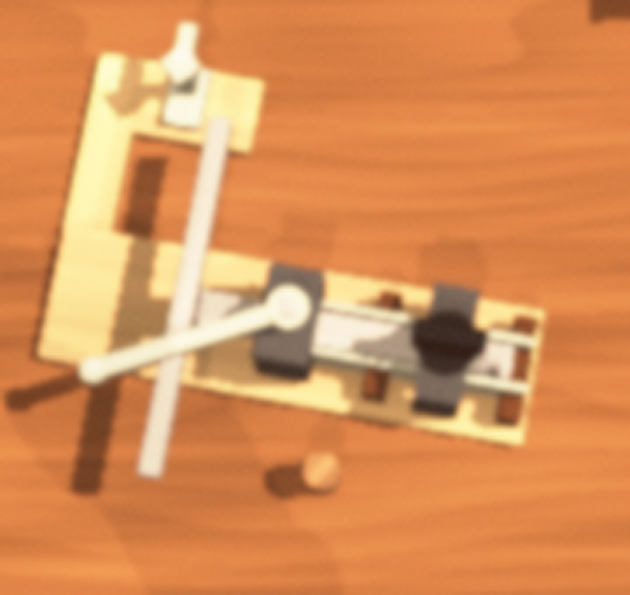

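View pics/scenec.png

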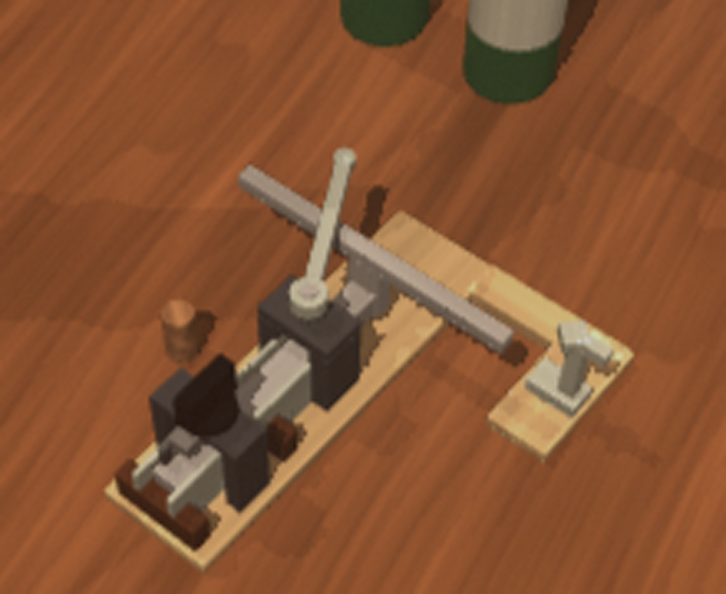

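The top view shows the lever pivot at about (302,228), tip (246,246), foot bar from (263,276) to (282,175), knob (348,236), and the marker's arrow near (272,158). The scene view agrees with this. The cork is at (312,274), near the -x side of the jig. Next I fit the jig pose.

```bash
cat > fit.py <<'E'
from h import *
from scipy.optimize import least_squares
def J(p,P):
    c,s=np.cos(p[2]),np.sin(p[2]); P=np.array(P,float)
    return np.c_[p[0]+c*P[:,0]-s*P[:,1], p[1]+s*P[:,0]+c*P[:,1], P[:,2]]
def world(p,x,y): return J(p,[[x,y,0]])[0,:2]
E
python3 - <<'E'
from fit import *
o=lambda L,off,s:np.array(L)/s+off
pics={c:bot.read_camera(c) for c in("top","scene")}
pix={"top":o([(288,307),(92,370),(216,122),(150,475)],[220,140],3.5),"scene":o([(309,287),(345,156),(508,338),(247,173)],[240,130],3.3)}
P=[(0,0,.106),(-.124*np.sin(.5),.124*np.cos(.5),.102),(.115,.065,.085),(-.115,.065,.085)]
def res(p,cs): return np.concatenate([(project(pics[c],J(p,P))-pix[c]).ravel() for c in cs])
for cs in (["top"],["scene"],["top","scene"]):
    f=least_squares(lambda p:res(p,cs),[.578,.05,-.2],loss="soft_l1"); print(cs,np.round(f.x,4),np.round(f.fun.reshape(-1,2),1).tolist())
np.save("jig.npy",f.x); p=f.x
# marker foot by network + arrow pixels
c,s=np.cos(p[2]),np.sin(p[2]); inv=lambda w:np.array([c*(w[0]-p[0])+s*(w[1]-p[1]),-s*(w[0]-p[0])+c*(w[1]-p[1])])
for n in pics:
    for r in bot.tip_of("marker",pics[n])[:1]: print(n,"marker jig",inv(on_plane(pics[n],r["xy"],.012)))
for cpx,n,off,sc in [((182,62),"top",(220,140),3.5),((187,25),"top",(220,140),3.5),((560,330),"scene",(240,130),3.3),((605,350),"scene",(240,130),3.3)]:
    print(n,cpx,"arrow jig",inv(on_plane(pics[n],np.array(cpx)/sc+off,.086)))
print("knob",world(p,0,-.1),"bar",world(p,-.115,.065),world(p,.115,.065),"marker",world(p,.142,.1))
for n,z in (("knob_grip",.104),("cork",0),("leg",.08)): print(n,[inv(on_plane(pics[k],bot.tip_of(n,pics[k])[0]["xy"],z)).round(4).tolist() for k in pics])
E
```

```text
['top'] [ 0.5726  0.0422 -0.1875] [[-0.4, -0.4], [0.2, 0.6], [0.5, -1.2], [-0.3, 0.7]]
['scene'] [ 0.5746  0.0405 -0.206 ] [[0.0, 0.6], [0.1, -0.3], [0.4, 0.4], [-0.7, -1.2]]
['top', 'scene'] [ 0.5735  0.0416 -0.1963] [[-0.1, -0.8], [0.3, -0.3], [1.3, -1.7], [-0.4, -0.0], [-0.2, 0.1], [-0.6, -0.9], [0.2, -0.7], [-1.4, -1.5]]
top marker jig [0.14395524 0.09951622]
scene marker jig [0.14182309 0.08918581]
top (182, 62) arrow jig [0.14501634 0.09544306]
top (187, 25) arrow jig [0.16956022 0.09705185]
scene (560, 330) arrow jig [0.13830387 0.08948889]
scene (605, 350) arrow jig [0.16968743 0.0947159 ]
knob [ 0.5539653  -0.05649122] bar [0.47335017 0.12776729] [0.69893437 0.08291454] marker [0.73224142 0.11197725]Traceback (most recent call last):
  File "<stdin>", line 17, in <module>
IndexError: list index out of range
```

Call:
jog_arm:
  motion:
    - [0,0,0,0,0,-50,85]
    - [0,0,0,0,0,-110,85]
    - [0,0,0.1,-38,-38,-110,85]
    - [0,0,0.2,-77,-77,-110,85]
    - [0,0,0.3,-115,-115,-110,85]
    - [0,0,0.4,-154,-153,-110,85]
    - [0,0,0.5,-192,-192,-110,85]
    - [0,0,0.6,-231,-230,-110,85]
    - [0,0,0.7,-270,-269,-110,85]
    - [0,0,0.7,-270,-269,-110,85]

```text
t: 2.55
eef_pos: [0.3953, 0.284, 0.3419]
tool_rot: [0.0, 0.505, 0.863, 0.0]
contact_force: [0.3, 0.7, -0.1]
gripper_width: 0.996
grasp_force: 0.0
```

```bash
cat >> fit.py <<'E'
def go(x,y,z,yaw_deg):
    "turn and shift (tool axes) from the present pose to the TCP at x,y,z, tool down, tool y along world azimuth yaw"
    o=bot.get_obs(); q=o["tool_rot"]; A=R.from_quat([q[1],q[2],q[3],q[0]]).as_matrix()
    a=np.radians(yaw_deg); Y=np.array([np.cos(a),np.sin(a),0]); Z=np.array([0,0,-1.]); B=np.c_[np.cross(Y,Z),Y,Z]
    print("t",o["t"],"pos",np.round(o["eef_pos"],4),"F",np.round(o["contact_force"],1),"q",np.round(o["q"],2))
    print("turn",np.round(R.from_matrix(A.T@B).as_rotvec(),3),"shift",np.round(1000*A.T@(np.array([x,y,z])-o["eef_pos"]),1))
E
python3 -c "
from fit import *
go(.554,-.0565,.2,-11.2)"
```

```text
t 2.55 pos [0.3953 0.284  0.3419] F [ 0.3  0.7 -0.1] q [-1.03  0.06  0.29  1.86 -0.02  1.23 -0.22]
turn [ 0.001 -0.     0.706] shift [-374.6  -28.2  142. ]
```

Call:
jog_arm:
  motion:
    - [0,0,0.08,-42,-3,0,85]
    - [0,0,0.16,-84,-6,0,85]
    - [0,0,0.24,-126,-9,0,85]
    - [0,0,0.32,-168,-13,0,85]
    - [0,0,0.41,-210,-16,20,85]
    - [0,0,0.5,-252,-19,50,85]
    - [0,0,0.58,-294,-22,80,85]
    - [0,0,0.65,-336,-25,110,85]
    - [0,0,0.706,-374.6,-28,142,60]
    - [0,0,0.706,-374.6,-28,142,60]

```text
t: 3.8
eef_pos: [0.5541, -0.0527, 0.1969]
tool_rot: [-0.0, 0.771, 0.637, -0.002]
contact_force: [0.2, 0.6, 0.1]
gripper_width: 0.704
grasp_force: 0.0
```

Run:
```python
from fit import *
p=np.load("jig.npy")
for k in("top","scene"):
    pic=bot.read_camera(k); save(pic,k+"1.png")
    for n,z in (("knob_grip",.104),("marker",.012)):
        for r in bot.tip_of(n,pic)[:1]: print(k,n,r["score"],on_plane(pic,r["xy"],z))
    print(project(pic,bot.get_obs()["eef_pos"]))
go(.554,-.0565,.09,-11.2)
b=cv2.imread('pics/scene1.png')[130:310,220:440]; cv2.imwrite('pics/s1c.png',cv2.resize(b,None,fx=3.3,fy=3.3,interpolation=2))
```

```text
top marker 0.71 [0.73188611 0.11112584 0.012     ]
[[347.04191984 226.17039396]]
scene knob_grip 0.76 [ 0.55329253 -0.05966771  0.104     ]
scene marker 0.93 [0.72840499 0.11184849 0.012     ]
[[301.8113321 215.805922 ]]
t 4.1 pos [ 0.5554 -0.0489  0.2002] F [ 0.3  0.2 -0.1] q [-0.51  0.36  0.62  1.91 -0.25  0.95  0.04]
turn [ 0.001 -0.001  0.012] shift [-7.900e+00 -1.000e-01  1.102e+02]
```

View pics/s1c.png

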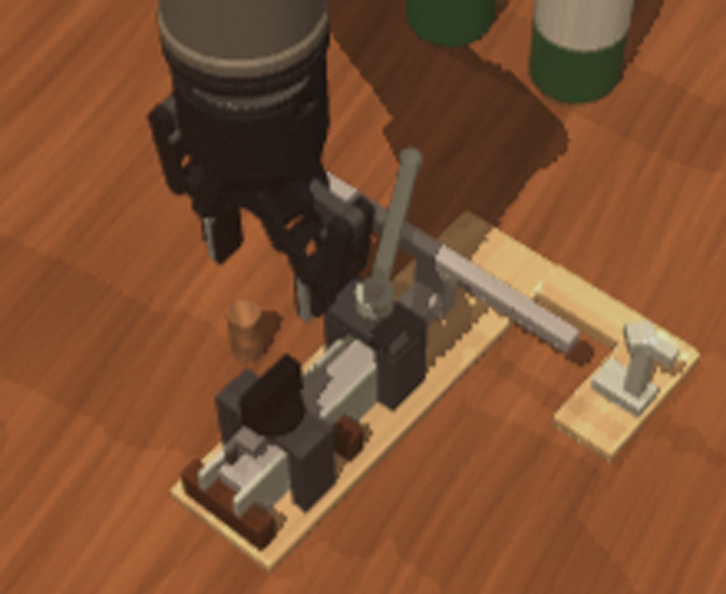

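The gripper is above the knob (knob bar at full-picture (302,250)), fingers on both sides of it. The foot bar and marker are as before. Descending.

Call:
jog_arm:
  motion:
    - [0,0,0.01,-8,0,40,60]
    - [0,0,0.01,-8,0,80,60]
    - [0,0,0.01,-8,0,95,60]
    - [0,0,0.01,-8,0,95,60]
    - [0,0,0.01,-8,0,95,60]

```text
t: 4.72
eef_pos: [0.5546, -0.0583, 0.1058]
tool_rot: [0.001, 0.773, 0.635, 0.001]
contact_force: [-0.1, -0.2, 0.8]
gripper_width: 0.71
grasp_force: 0.0
```

Run:
```python
from fit import *
pic=bot.read_camera("scene"); save(pic,"s2.png")
go(.5535,-.058,.09,-11.2)
b=cv2.imread('pics/s2.png')[170:310,230:400]; cv2.imwrite('pics/s2c.png',cv2.resize(b,None,fx=4.2,fy=4.2,interpolation=2))
```

```text
t 4.775 pos [ 0.5546 -0.0583  0.1058] F [-0.4 -0.8  0.6] q [-0.43  0.49  0.55  1.98 -0.36  0.77  0.14]
turn [ 0.003 -0.001 -0.   ] shift [ 0.1 -1.2 15.8]
```

View pics/s2c.png

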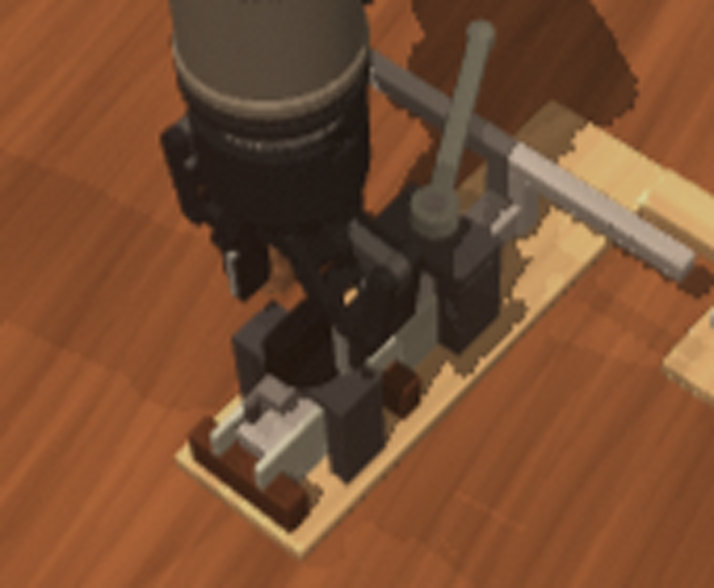

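The fingers straddle the black knob bar (full-picture about (301,251)); finger tips at about (312,257) and (287,241). Lower and close.

Call:
jog_arm:
  motion:
    - [0,0,0,0,-1,8,60]
    - [0,0,0,0,-1,15,60]
    - [0,0,0,0,-1,15,5]
    - [0,0,0,0,-1,15,5]
    - [0,0,0,0,-1,15,5]
    - [0,0,0,0,-1,15,5]
    - [0,0,0,0,-1,15,5]
  grip_force: 40

```text
t: 5.65
eef_pos: [0.5528, -0.0583, 0.0895]
tool_rot: [0.0, 0.773, 0.635, 0.0]
contact_force: [0.5, 0.7, 0.6]
gripper_width: 0.154
grasp_force: 41.0
```

Call:
jog_arm:
  motion:
    - [0,0,-0.16,0,0,0,5]
    - [0,0,-0.32,0,0,0,5]
    - [0,0,-0.48,0,0,0,5]
    - [0,0,-0.64,0,0,0,5]
    - [0,0,-0.8,0,0,0,5]
    - [0,0,-0.96,0,0,0,5]
    - [0,0,-1.12,0,0,0,5]
    - [0,0,-1.26,0,0,0,5]
    - [0,0,-1.36,0,0,0,5]
    - [0,0,-1.36,0,0,0,5]

```text
t: 6.9
eef_pos: [0.555, -0.0571, 0.0896]
tool_rot: [0.002, 0.202, 0.979, 0.001]
contact_force: [7.8, 2.5, -6.4]
gripper_width: 0.155
grasp_force: 40.2
```

Run:
```python
from fit import *
go(.5535,-.058,.09,-11.2+77.4); print(bot.get_obs()["torque"])
```

```text
t 6.9 pos [ 0.555  -0.0571  0.0896] F [ 7.8  2.5 -6.4] q [-0.15  0.47  0.17  1.97 -0.12  0.71  1.27]
turn [0.003 0.004 0.009] shift [ 1.  -1.4 -0.4]
[ 0.44246388 -1.45672317 -0.30311653]
```

Call:
jog_arm:
  motion:
    - [0,0,-0.05,0,0,0,5]
    - [0,0,-0.1,0,0,0,5]
    - [0,0,-0.1,0,0,0,5]

```text
t: 7.28
eef_pos: [0.5545, -0.0568, 0.0897]
tool_rot: [0.002, 0.154, 0.988, 0.002]
contact_force: [5.8, 3.5, -3.5]
gripper_width: 0.154
grasp_force: 73.8
```

Run:
```python
from fit import *
go(.5535,-.058,.09,-11.2+77.4); print(bot.get_obs()["torque"])
```

```text
t 7.275 pos [ 0.5545 -0.0568  0.0897] F [ 5.8  3.5 -3.5] q [-0.13  0.46  0.15  1.97 -0.11  0.71  1.35]
turn [0.004 0.003 0.106] shift [ 0.6 -1.5 -0.3]
[ 0.78573218 -1.06778098 -1.31831269]
```

Call:
jog_arm:
  motion:
    - [0,0,-0.1,0,0,0,50]
    - [0,0,-0.1,0,0,0,50]
    - [0,0,-0.1,0,0,0,50]
    - [0,0,-0.1,0,0,-40,50]
    - [0,0,-0.1,0,0,-80,50]
    - [0,0,-0.1,0,0,-80,50]

```text
t: 8.02
eef_pos: [0.5546, -0.0583, 0.1725]
tool_rot: [0.003, 0.104, 0.995, 0.0]
contact_force: [0.3, 0.3, -0.4]
gripper_width: 0.589
grasp_force: 0.0
```

Run:
```python
from fit import *
p=np.load("jig.npy"); go(*world(p,-.096,.065),.17,78.8)
```

```text
t 8.025 pos [ 0.5546 -0.0583  0.1725] F [ 0.3  0.3 -0.4] q [-0.12  0.35  0.15  1.91 -0.06  0.88  1.42]
turn [ 0.001  0.006 -0.013] shift [ 99.  165.5   2.1]
```

Call:
jog_arm:
  motion:
    - [0,0,-0.01,25,41,0,50]
    - [0,0,-0.01,50,82,0,50]
    - [0,0,-0.01,75,123,0,50]
    - [0,0.006,-0.013,99,165,2,50]
    - [0,0.006,-0.013,99,165,2,50]
    - [0,0.006,-0.013,99,165,2,50]

```text
t: 8.78
eef_pos: [0.4891, 0.123, 0.1667]
tool_rot: [-0.003, 0.097, 0.995, -0.0]
contact_force: [0.1, -1.1, -1.2]
gripper_width: 0.584
grasp_force: 0.0
```

Run:
```python
from fit import *
p=np.load("jig.npy"); go(*world(p,-.096,.065),.063,78.8)
t=bot.read_camera("top"); save(t,"t3.png"); s=bot.read_camera("scene"); save(s,"s3.png")
a=cv2.resize(cv2.imread('pics/t3.png')[150:300,220:370],None,fx=2.66,fy=3*.8867,interpolation=2); b=cv2.resize(cv2.imread('pics/s3.png')[130:280,270:420],(399,399),interpolation=2)
a=cv2.resize(a,(399,399)); cv2.imwrite('pics/m3.png',np.hstack([a,b]))
```

```text
t 8.775 pos [0.4891 0.123  0.1667] F [ 0.1 -1.1 -1.2] q [-0.42  0.28  0.06  2.02 -0.03  0.85  1.03]
turn [-0.001 -0.007  0.001] shift [ -3.3   1.7 103.6]
```

View pics/m3.png

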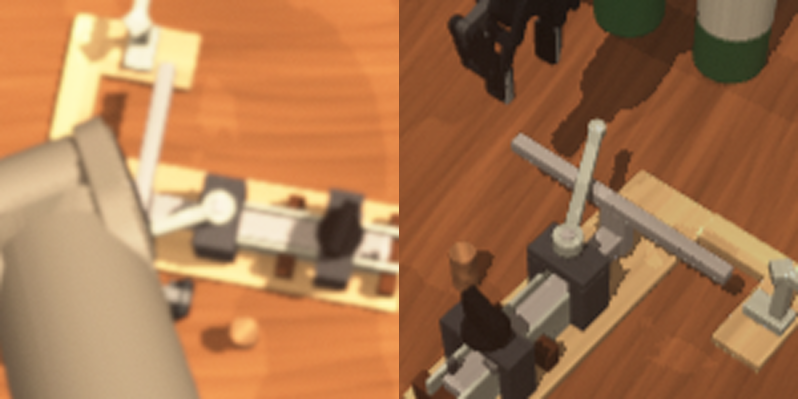

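The knob bar is turned and now lies across the jig (scene crop about (480,315)). The gripper hangs above the -x end of the bar (bar end at scene crop (517,142)). Everything else is where it was. Descend in stages and grip.

Call:
jog_arm:
  motion:
    - [0,-0.007,0,-3,2,40,50]
    - [0,-0.007,0,-3,2,70,50]
    - [0,-0.007,0,-3,2,90,50]
    - [0,-0.007,0,-3,2,102,50]
    - [0,-0.007,0,-3,2,102,50]
    - [0,-0.007,0,-3,2,102,50]

```text
t: 9.62
eef_pos: [0.4929, 0.125, 0.066]
tool_rot: [0.001, 0.097, 0.995, 0.0]
contact_force: [0.2, 0.4, 0.9]
gripper_width: 0.579
grasp_force: 0.0
```

Call:
jog_arm:
  motion:
    - [0,0,0,0,0,0,5]
    - [0,0,0,0,0,0,5]
    - [0,0,0,0,0,0,5]
    - [0,0,0,0,0,0,5]
    - [0,0,0,0,0,0,5]
  grip_force: 30

```text
t: 10.25
eef_pos: [0.4925, 0.125, 0.0659]
tool_rot: [0.001, 0.097, 0.995, 0.0]
contact_force: [-0.4, -1.0, 7.0]
gripper_width: 0.152
grasp_force: 32.6
```

Run:
```python
from fit import *
p=np.load("jig.npy"); go(*world(p,-.096,.095),.063,78.8)
for k in("top","scene"):
    pic=bot.read_camera(k)
    r=bot.tip_of("leg",pic)[:1]+bot.tip_of("marker",pic)[:1]; print(k,[(x["score"],x["xy"]) for x in r])
```

```text
t 10.25 pos [0.4925 0.125  0.0659] F [-0.4 -1.   7. ] q [-0.41  0.44  0.05  2.09 -0.03  0.62  1.04]
turn [0.    0.002 0.001] shift [ 0.2 29.   2.9]
top [(0.94, [273.1, 222.3]), (0.69, [270.3, 165.4])]
scene [(0.87, [350.8, 206.9]), (0.94, [410.1, 246.6])]
```

Call:
jog_arm:
  motion:
    - [0,0,0,0,5,0,5]
    - [0,0,0,0,10,0,5]
    - [0,0,0,0,16,0,5]
    - [0,0,0,0,22,0,5]
    - [0,0,0,0,26,0,5]
    - [0,0,0,0,26,0,5]
    - [0,0,0,0,26,0,5]

```text
t: 11.42
eef_pos: [0.4975, 0.1502, 0.0659]
tool_rot: [0.001, 0.097, 0.995, -0.0]
contact_force: [-1.5, -2.9, 6.0]
gripper_width: 0.158
grasp_force: 32.6
```

Run:
```python
from fit import *
p=np.load("jig.npy"); go(*world(p,-.096,.095),.063,78.8)
t=bot.read_camera("top"); save(t,"t4.png"); s=bot.read_camera("scene"); save(s,"s4.png")
a=cv2.resize(cv2.imread('pics/t4.png')[140:200,250:310],(480,480),interpolation=2)[:,:380]; b=cv2.resize(cv2.imread('pics/s4.png')[195:265,365:435],(420,420),interpolation=2)
cv2.imwrite('pics/m4.png',np.hstack([a,np.vstack([b,np.zeros((60,420,3),np.uint8)])]))
for k,pic in(("top",t),("scene",s)):
    r=bot.tip_of("leg",pic)[:1]+bot.tip_of("marker",pic)[:1]; print(k,[(x["score"],x["xy"]) for x in r])
```

```text
t 11.425 pos [0.4975 0.1502 0.0659] F [-1.5 -2.9  6. ] q [-0.45  0.45  0.05  2.06 -0.03  0.63  0.99]
turn [-0.     0.002  0.001] shift [0.3 3.3 2.9]
top [(0.85, [259.6, 221.1]), (0.58, [271.9, 166.9])]
scene [(0.32, [346.7, 178.5]), (0.94, [406.8, 247.6])]
```

View pics/m4.png

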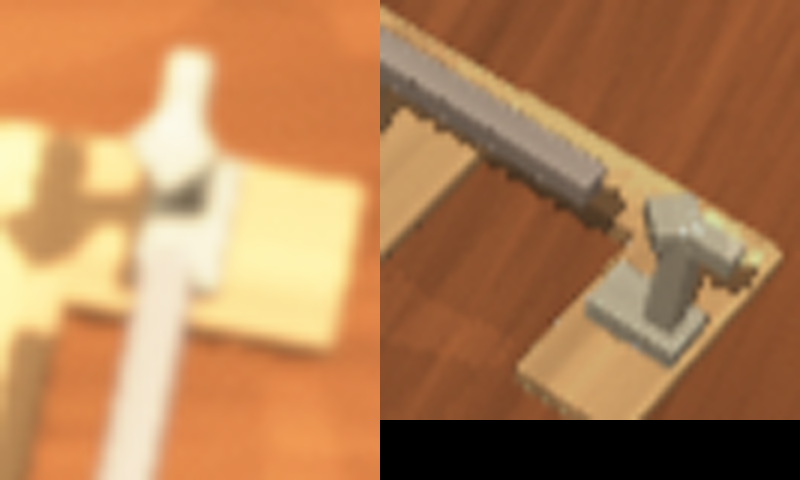

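The top view shows the bar's end just short of the arrow's line (bar end at about (271,170), arrow shaft (274,149)); in the scene view the arrow is also slightly ahead. I'll rectify both views onto the bar-top plane in jig axes to measure the gap.

```bash
cat > rect.py <<'E'
from fit import *
def rect(pic,p,x0=.05,x1=.19,y0=.06,y1=.13,m=.0005,z=.086):
    xs,ys=np.arange(x0,x1,m),np.arange(y1,y0,-m); X,Y=np.meshgrid(xs,ys)
    uv=project(pic,J(p,np.c_[X.ravel(),Y.ravel(),np.full(X.size,z)])).reshape(*X.shape,2).astype(np.float32)
    im=cv2.remap(cv2.cvtColor(pic["pixels"],cv2.COLOR_RGB2BGR),uv[...,0],uv[...,1],cv2.INTER_CUBIC)
    im=cv2.resize(im,None,fx=2.5,fy=2,interpolation=cv2.INTER_CUBIC)
    for y in np.arange(.07,.13,.01):
        r=int((y1-y)/m*2); cv2.line(im,(0,r),(8,r),(255,0,255),1); cv2.putText(im,"%d"%round(y*1000),(10,r+4),0,.35,(255,0,255),1)
    return im
E
python3 - <<'E'
from rect import *
p=np.load("jig.npy"); ims=[rect(bot.read_camera(k),p) for k in("top","scene")]
print(ims[0].shape); cv2.imwrite("pics/r4.png",np.vstack(ims))
E
```

```text
(280, 700, 3)
```

View pics/r4.png

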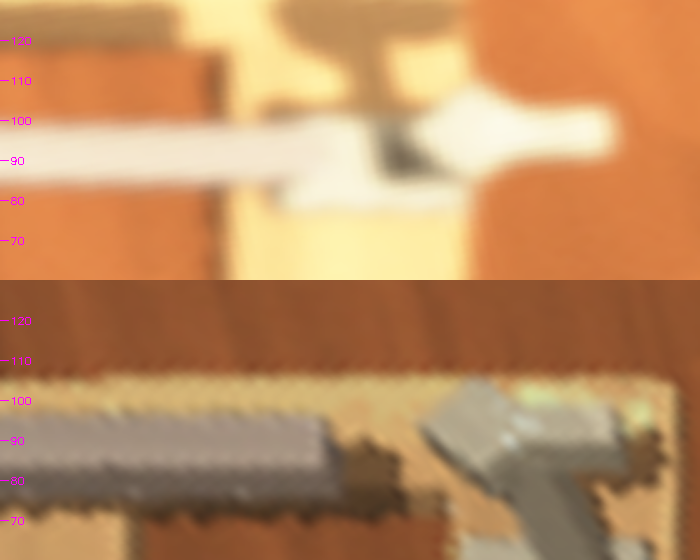

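Both views agree: the bar is centred about 4 to 5 mm short of the arrow (top: bar row about 150, arrow 132, at 4 px/mm; scene: 440 against 423). Move 4.5 mm more and re-measure, using each camera's own fit.

Call:
jog_arm:
  motion:
    - [0,0,0,0,2,0,5]
    - [0,0,0,0,4.5,0,5]
    - [0,0,0,0,4.5,0,5]
    - [0,0,0,0,4.5,0,5]

```text
t: 12.32
eef_pos: [0.4983, 0.1543, 0.0659]
tool_rot: [0.001, 0.097, 0.995, -0.0]
contact_force: [-1.0, -2.4, 6.6]
gripper_width: 0.156
grasp_force: 32.6
```

Run:
```python
from rect import *
p=np.load("jig.npy"); go(*world(p,-.096,.095),.063,78.8)
ims=[rect(bot.read_camera("top"),[.5726,.0422,-.1875]),rect(bot.read_camera("scene"),[.5746,.0405,-.206])]
for im in ims:
    for x in (150,560): 
        pass
cv2.imwrite("pics/r5.png",np.vstack(ims))
g=ims[0][:,:,0].astype(float)  # blue: white metal vs wood
for a,b,n in((60,200,"bar"),(540,600,"shaft")):
    col=g[60:230,a:b].mean(1); up=np.argmax(np.gradient(cv2.GaussianBlur(col[:,None],(1,9),3)[:,0]))+60; dn=np.argmin(np.gradient(cv2.GaussianBlur(col[:,None],(1,9),3)[:,0]))+60; print(n,up,dn,(up+dn)/2)
```

```text
t 12.325 pos [0.4983 0.1543 0.0659] F [-1.  -2.4  6.6] q [-0.46  0.46  0.05  2.06 -0.03  0.63  0.99]
turn [-0.     0.002  0.001] shift [ 0.3 -0.9  2.9]
bar 111 171 141.0
shaft 115 164 139.5
```

View pics/r5.png

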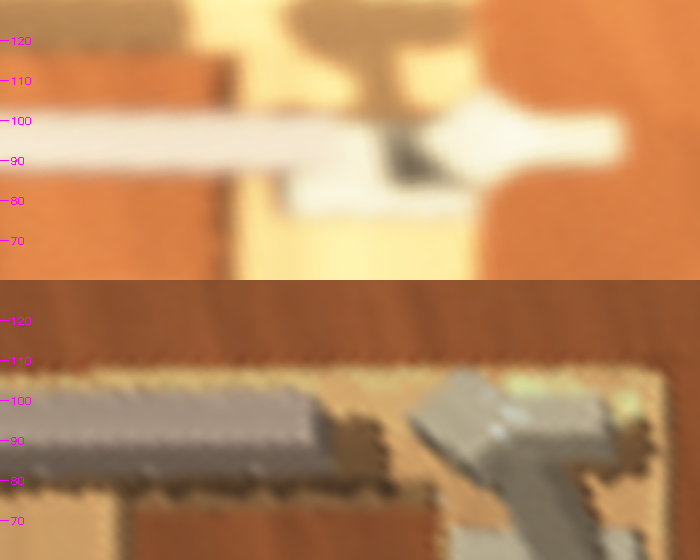

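The bar and arrow are now level to about 0.5 mm in both views (top: 141 against 139.5; scene: 417 against 415). Nudge 0.4 mm, lower the grip to 20 N and slide along the bar to sweep the lever.

Call:
jog_arm:
  motion:
    - [0,0,0,0,0.4,0,5]
    - [0,0,0,-3,0.4,0,5]
    - [0,0,0,-7,0.4,0,5]
    - [0,0,0,-11,0.4,0,5]
    - [0,0,0,-15,0.4,0,5]
    - [0,0,0,-20,0.4,0,5]
    - [0,0,0,-20,0.4,0,5]
  grip_force: 20

```text
t: 13.3
eef_pos: [0.5036, 0.1526, 0.0629]
tool_rot: [-0.013, 0.095, 0.995, -0.003]
contact_force: [-35.6, 4.3, 24.1]
gripper_width: 0.155
grasp_force: 38.0
```

Run:
```python
from rect import *
p=np.load("jig.npy"); go(*world(p,-.018,.096),.066,78.8)
for k,q in(("top",[.5726,.0422,-.1875]),):
    g=rect(bot.read_camera(k),q)[:,:,0].astype(float)
    for a,b,n in((60,200,"bar"),(540,600,"shaft")):
        d=np.gradient(cv2.GaussianBlur(g[60:230,a:b].mean(1)[:,None],(1,9),3)[:,0]); print(n,(np.argmax(d)+np.argmin(d))/2+60)
```

```text
t 13.3 pos [0.5036 0.1526 0.0629] F [-35.6   4.3  24.1] q [-0.44  0.48  0.04  2.03 -0.04  0.66  1.01]
turn [-0.008 -0.024  0.005] shift [-72.1   0.2  -4.8]
bar 142.5
shaft 139.5
```

The pads stick on the bar (36 N), so I back off the push, then open the fingers a little so they straddle the bar. The spring then holds the leg against the inner finger and sliding is light.

Call:
jog_arm:
  motion:
    - [0,0,0,7,0,0,5]
    - [0,0,0,14,0,0,5]
    - [0,0,0,14,0.8,0,15.5]
    - [0,0,0,14,0.8,0,15.5]
    - [0,0,0,14,0.8,0,15.5]

```text
t: 13.98
eef_pos: [0.5039, 0.1547, 0.0652]
tool_rot: [0.0, 0.097, 0.995, -0.0]
contact_force: [-2.5, -4.1, -2.4]
gripper_width: 0.181
grasp_force: 2.1
```

```bash
cat > chk.py <<'E'
from rect import *
p=np.load("jig.npy"); go(*world(p,-.018,.0965),.066,78.8)
g=rect(bot.read_camera("top"),[.5726,.0422,-.1875])[:,:,0].astype(float)
for a,b,n in((60,200,"bar"),(540,600,"shaft")):
    d=np.gradient(cv2.GaussianBlur(g[60:230,a:b].mean(1)[:,None],(1,9),3)[:,0]); print(n,(np.argmax(d)+np.argmin(d))/2+60)
o=bot.get_obs(); print(o["gripper_width"]*85.4,o["grasp_force"])
E
python3 chk.py
```

```text
t 13.975 pos [0.5039 0.1547 0.0652] F [-2.5 -4.1 -2.4] q [-0.46  0.46  0.05  2.04 -0.03  0.64  0.99]
turn [-0.001  0.     0.001] shift [-72.3  -1.   -0.8]
bar 139.0
shaft 139.5
15.68651656200803 2.078847885131836
```

Call:
jog_arm:
  motion:
    - [0,0,0,-5,0,0,15.5]
    - [0,0,0,-10,0,0,15.5]
    - [0,0,0,-16,0,0,15.5]
    - [0,0,0,-22,0,0,15.5]
    - [0,0,0,-28,0,0,15.5]
    - [0,0,0,-34,0,0,15.5]
    - [0,0,0,-40,0,0,15.5]
    - [0,0,0,-40,0,0,15.5]

```text
t: 15.02
eef_pos: [0.5445, 0.1474, 0.0655]
tool_rot: [0.001, 0.097, 0.995, 0.0]
contact_force: [-0.5, -2.5, -1.1]
gripper_width: 0.181
grasp_force: 1.8
```

```bash
python3 chk.py
```

```text
t 15.025 pos [0.5445 0.1474 0.0655] F [-0.5 -2.5 -1.1] q [-0.42  0.51  0.05  1.96 -0.04  0.67  1.04]
turn [0.001 0.003 0.001] shift [-31.   -1.7  -0.4]
bar 134.0
shaft 139.5
15.499371283244209 1.644807024858892
```

Call:
jog_arm:
  motion:
    - [0,0,0,0,-1.2,0,15.5]
    - [0,0,0,-5,-1.4,0,15.5]
    - [0,0,0,-10,-1.6,0,15.5]
    - [0,0,0,-15,-1.8,0,15.5]
    - [0,0,0,-20,-2,0,15.5]
    - [0,0,0,-25,-2.1,0,15.5]
    - [0,0,0,-25,-2.1,0,15.5]

```text
t: 15.95
eef_pos: [0.5685, 0.1402, 0.0654]
tool_rot: [0.001, 0.097, 0.995, 0.0]
contact_force: [-1.9, -1.0, -1.8]
gripper_width: 0.18
grasp_force: 1.6
```

```bash
python3 chk.py
```

```text
t 15.95 pos [0.5685 0.1402 0.0654] F [-1.9 -1.  -1.8] q [-0.39  0.54  0.05  1.91 -0.04  0.7   1.06]
turn [0.    0.002 0.001] shift [-6.1  0.7 -0.6]
bar 159.0
shaft 139.5
15.6537254031091 1.4775027224823134
```

Run:
```python
from rect import *
ims=[rect(bot.read_camera("top"),[.5726,.0422,-.1875]),rect(bot.read_camera("scene"),[.5746,.0405,-.206],x0=-.02,x1=.17,m=.0005*19/14)]
ims[1]=cv2.resize(ims[1],(700,280))
cv2.imwrite("pics/r6.png",np.vstack(ims))
```

```text
(no output)
```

View pics/r6.png

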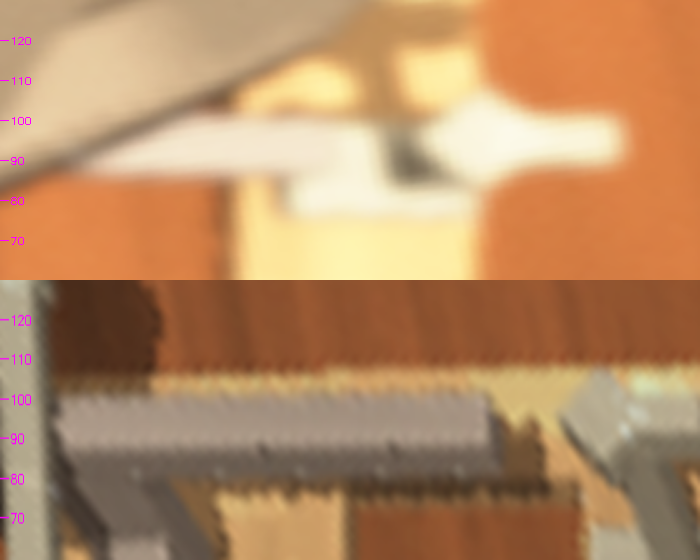

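The 159 reading was the arm hiding the bar in the top view. The true bar row is about 144 against 139.5, and about 420 against 415 in the scene view, so the leg is roughly 1 mm short. I'll correct that while closing the last few mm.

Call:
jog_arm:
  motion:
    - [0,0,0,0,1,0,15.5]
    - [0,0,0,-2,1,0,15.5]
    - [0,0,0,-4,1,0,15.5]
    - [0,0,0,-6,1,0,15.5]
    - [0,0,0,-6,1,0,15.5]

```text
t: 16.73
eef_pos: [0.5722, 0.1403, 0.0651]
tool_rot: [-0.001, 0.097, 0.995, -0.0]
contact_force: [-4.4, -3.6, 1.2]
gripper_width: 0.179
grasp_force: 2.7
```

```bash
cat > chk2.py <<'E'
from rect import *
p=np.load("jig.npy"); go(*world(p,-.018,.0965),.066,78.8)
g=rect(bot.read_camera("top"),[.5726,.0422,-.1875])[:,:,0].astype(float)
d=lambda a,b:np.gradient(cv2.GaussianBlur(g[60:230,a:b].mean(1)[:,None],(1,9),3)[:,0])
print("bar (lower edge-30)",np.argmin(d(120,200))+30,"shaft",(np.argmax(d(540,600))+np.argmin(d(540,600)))/2+60)
s=bot.read_camera("scene"); q=[.5746,.0405,-.206]
for r in bot.tip_of("lever_tip",s)[:1]:
    w=on_plane(s,r["xy"],.097)[:2]-q[:2]; c,n=np.cos(q[2]),np.sin(q[2]); l=[c*w[0]+n*w[1],-n*w[0]+c*w[1]]; print("lever tip jig",r["score"],np.round(l,4),"angle",.5+np.arctan2(l[0],l[1]))
g=rect(s,q)[:,:,1].astype(float)
e=np.gradient(cv2.GaussianBlur(g[:,30:220].mean(1)[:,None],(1,9),3)[:,0]); print("scene edges",np.argsort(-abs(e))[:12])
o=bot.get_obs(); print(o["gripper_width"]*85.4,o["grasp_force"],o["torque"])
save(s,"last.png")
E
python3 chk2.py
```

```text
t 16.725 pos [0.5722 0.1403 0.0651] F [-4.4 -3.6  1.2] q [-0.39  0.54  0.05  1.9  -0.04  0.71  1.07]
turn [-0.001 -0.002  0.002] shift [-2.5 -0.  -0.9]
bar (lower edge-30) 142 shaft 139.5
lever tip jig 0.81 [-0.0052  0.1335] angle 0.4611839036406156
scene edges [ 91  90  92  89  93  88  87  94  86  95 213 212]
15.03037126930493 2.6304789818823338 [-0.60526673  0.81749907 -0.0415517 ]
```

Call:
jog_arm:
  motion:
    - [0,0,0,-2,0.4,0,15.5]
    - [0,0,0,-4,0.4,0,15.5]
    - [0,0,0,-4,0.4,0,15.5]
    - [0,0,0,-4,0.4,0,15.5]

```text
t: 17.38
eef_pos: [0.5754, 0.1399, 0.0649]
tool_rot: [-0.002, 0.097, 0.995, -0.001]
contact_force: [-5.7, -3.1, 1.4]
gripper_width: 0.179
grasp_force: 5.1
```

```bash
python3 chk2.py
```

```text
t 17.375 pos [0.5754 0.1399 0.0649] F [-5.7 -3.1  1.4] q [-0.38  0.55  0.05  1.89 -0.04  0.71  1.07]
turn [-0.001 -0.003  0.002] shift [ 0.7 -0.3 -1.1]
bar (lower edge-30) 142 shaft 139.5
lever tip jig 0.54 [-0.0002  0.1246] angle 0.4981086029104753
scene edges [ 90  91  89  92  88  93  87  86  94 213 212 214]
15.255470440555845 5.098274094516455 [-0.70051019  1.20051053 -0.10151796]
```

Call:
jog_arm:
  motion:
    - [0,0,0,-2,0.4,0,15.5]
    - [0,0,0,-4,0.4,0,15.5]
    - [0,0,0,-4,0.4,0,15.5]
    - [0,0,0,-4,0.4,0,15.5]

```text
t: 18.02
eef_pos: [0.5755, 0.1398, 0.0647]
tool_rot: [-0.005, 0.096, 0.995, -0.001]
contact_force: [-17.9, -2.4, 12.1]
gripper_width: 0.181
grasp_force: 10.6
```

```bash
python3 chk2.py
```

```text
t 18.025 pos [0.5755 0.1398 0.0647] F [-17.9  -2.4  12.1] q [-0.38  0.55  0.05  1.88 -0.04  0.72  1.07]
turn [-0.004 -0.01   0.003] shift [ 0.8 -0.3 -1.3]
bar (lower edge-30) 142 shaft 139.5
lever tip jig 0.87 [0.0019 0.1259] angle 0.5147150394698868
scene edges [ 90  91  89  92  88  93  87  94  86 213 212 214]
15.438884120846325 10.536921343300492 [-0.68057769  3.35058554 -0.20363756]
```

The lever is at its stop (the tool stays put while the force rises to 18 N). Now re-grip the leg.

Call:
jog_arm:
  motion:
    - [0,0,0,1.5,0,0,15.5]
    - [0,0,0,1.5,0,0,5]
    - [0,0,0,1.5,0,0,5]
    - [0,0,0,1.5,0,0,5]
    - [0,0,0,1.5,0,0,5]
  grip_force: 30

```text
t: 18.8
eef_pos: [0.5754, 0.1396, 0.0648]
tool_rot: [-0.004, 0.097, 0.995, -0.001]
contact_force: [-13.7, -3.9, 9.6]
gripper_width: 0.154
grasp_force: 34.2
```

```bash
cat >> chk2.py <<'E'
t=bot.read_camera("top"); ims=[rect(t,[.5726,.0422,-.1875]),rect(s,[.5746,.0405,-.206])]
cv2.imwrite("pics/fin.png",np.vstack(ims))
E
python3 chk2.py
```

```text
t 18.8 pos [0.5754 0.1396 0.0648] F [-13.7  -3.9   9.6] q [-0.38  0.55  0.05  1.88 -0.04  0.72  1.07]
turn [-0.003 -0.008  0.002] shift [ 0.8  0.  -1.2]
bar (lower edge-30) 140 shaft 139.5
lever tip jig 0.78 [0.0026 0.1242] angle 0.5210862316970476
scene edges [ 89  90  88  91  87  92  86 212  93 211 213 210]
13.296351750029293 34.21868836507201 [-0.77623041  2.65432862 -0.20372234]
```

View pics/fin.png

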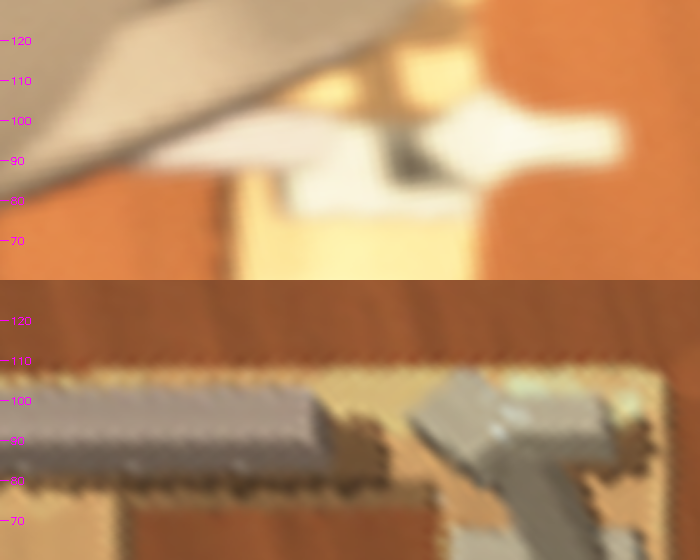

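The bar is level with the arrow in both views (top: 140 against 139.5; scene: about 416 against 415). The lever is closed and the leg is gripped at about 34 N, so I hand in.

```bash
python3 -c "
from station import bot
print(bot.hand_in())"
```

```text
the job is handed in; nothing more can be done
None
```

I handed the job in at about 19 s: the knob is turned to its stop, the leg is gripped within about 0.5 mm of the marker, and the cam lever is pushed fully closed against its stop; the bottles, glass, jar and cork were not touched, though I took no final look at them.

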